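# Open a tightly capped parts jar in the bench nest

## Task

Take the clear square jar by its red screw cap and set it fully down in the green bench nest, which keeps it from turning. Then unscrew the tight cap (anticlockwise seen from above), stop turning once it comes free, and lift it so that it hangs level just above the open jar, two or three centimetres over the mouth; the jar must stay in the nest and the other things on the bench must be left alone. The program finishes while the gripper is still holding the cap there: do not put it down or let go.

Things in the scene. Friction and masses are not known exactly. Their poses are not given: they have to be found in the camera images.
- cap_grip (a point): Grip point of the round red screw cap: on its axis, half-way up its ribbed grip band (the top 12 mm of the cap, 62 mm across). It is 6 mm below the cap's top, 22 mm above the lower edge of its 60 mm wide skirt, 28 mm above the jar's flat shoulder and 65 mm above jar_mid. z up, x along the white stripe. Cap 50 g; screwed on, it carries the jar when lifted. Grip with 60 N or more.
- cap_mark (a point): Outer end of the white stripe on the top of the red cap: 25 mm from the cap's axis along its x. At the start cap x and jar x agree and the cap is at its clockwise stop. Turned anticlockwise from above by 0.9 rad relative to the jar it comes free; it lifts straight off between 0.95 and 1.45 rad (best 1.2); at 1.5 rad thread ridges block it again. Turning takes 0.3 to 0.6 N m.
- jar_mid (a point): Centre of the clear jar's square body (62 x 62 mm, 70 mm tall, sides along its x and y, flat shoulder on top), 35 mm above the jar's underside. z up; a white dot on the shoulder marks +x. Jar with its parts 0.2 to 0.45 kg, loose: on the bare bench it turns along with the cap.
- jar_mouth (a point): Centre of the jar's round mouth, on its axis, 90 mm above the jar's underside, 55 mm above jar_mid. The neck is 46 mm across, 54 mm over its thread ridges. The black sealing ring on the rim reaches 4 mm above this point with the cap on, 8 mm when open.
- seal (a joint): Height of the jar's sprung sealing ring: 0 to 0.0005 m pressed down by the tight cap, 0.004 m fully up once the cap is off. It pushes the cap up with 10 to 12 N, which (with the sticky rubber) makes the cap tight, and lifts it up to 4 mm when the threads come free if the gripper yields.
- nest_floor (a point): Centre of the floor of the fixed green bench nest, 5 mm above the bench. Square pocket 67 x 67 mm along its x and y; walls upright for 11.5 mm, then sloping out at 45 degrees to 18.6 mm, a lead-in 7 mm wide each side. Base 100 x 100 mm. The jar may go in at any quarter turn; seated, jar_mid is 35 mm above this point, and the jar can turn up to 0.09 rad before the walls stop it.
- bin: Bystander: small open yellow parts bin, 75 x 60 mm, 40 mm tall; origin at the centre of its underside. Leave alone.
- carton: Bystander: small cardboard carton, 60 x 50 mm, 45 mm tall; origin at the centre of its underside. Leave alone.
- spool: Bystander: grey spool of copper wire standing upright, 64 mm across, 40 mm tall; origin at the centre of its underside. Leave alone.
Not all that is in view belongs to the job. Of the things like the part that bears jar_mid, leave any that is purple; of the rest the larger one is meant.

How it is judged:
By the outcome, as a careful person would: the job done as asked, in the order asked, and still so for the second after the job is handed in, while the arm keeps its last pose, push and grip.
It also fails if it takes over 51 s, if anything falls off the work surface, if the arm or the gripper's body presses on something with over 40 N, if the wrist force passes 120 N, or if a joint passes its speed limit or range.

## Robot

A 7-joint arm with a two-finger parallel gripper is mounted at the origin on the work surface. World frame = base frame: x ahead of the robot, y to its left, z up, the work surface at z = 0. Lengths are in m, angles in degrees, forces in N, time in s.
With the tool pointing down it reaches from about 0.425 to 0.875 m from the base axis. Payload 4.7 kg.
Tool frame: the origin (TCP) lies on the centre line of the jaws, within the pads' length; the fingertips stand 8 mm ahead of it and the grasp point (between the pads) lies 11 mm behind it; z points along the fingers, y is the direction in which the jaws open and shut (so a half turn about z gives the same grasp; the last joint's range is limited). The gripper opens to 87 mm and grips with 3 to 60 N. Pads are 19 mm wide; open, the fingers measure 117 mm over their backs; the gripper's body (75 mm by 190 mm) begins 51 mm behind the grasp point.
Start: joints at [-75.453, 18.392, -4.016, 83.108, 1.295, 78.541, -3.26], TCP at [0.154, 0.631, 0.231] pointing down, gripper open.
Joint ranges: [-163.93, 163.93], [-17.29, 119.83], [-79.2, 71.16], [3.27, 140.29], [-89.18, 269.18], [5.43, 117.66], [-154.24, 154.24]. Speed limits (degrees/s): [147.25, 147.25, 180, 180, 180, 180, 180].

## Interface

Orientations are given as [roll, pitch, yaw] about the fixed x, y, z axes, in that order (R = Rz(yaw) Ry(pitch) Rx(roll)).
In Python, from cell import env gives the robot as it stands. The module is installed in compiled form; this text tells all that it offers.
- The arm moves only by the tool move_arm, never from a script. Its argument "steps" is a list of rows, each a list of 2 entries, a list of its own where there are three numbers: the shift along the tool's x, y, z in m, then the turn about the tool's z in rad. A call has 1 to 20 rows; each row is the pose to reach, as a shift and turn from the pose commanded when the call began, along the tool's axes at that moment; what a row does not reach only later rows make up. A row lasts 1/8 s, in which the tool goes at most 62.5 mm and 10.7 degrees, less where a joint would pass 70% of its speed; a pose out of reach is approached as far as the arm can. A call with a gripper value outside its range is refused whole. "hand" is the closure, from -1 (fully open) to 1 (shut), set as the call begins (left out, the last holds). The fingers move at their own pace and stop on an object; "squeeze" is the grip in N (left out, the last holds). Time passes only in rows, so rows that repeat a pose let the fingers close. It gives the time, the measured TCP pose, the force and the opening at its end, in the units of the state.
- env.get_obs(): the state, without advancing time (a new reading comes with each control period).
- env.read_camera(name): name is "scene" or "top" or "wrist"; returns (picture, depth): 420x560x3 uint8, red, green, blue; 420x560 float32, m along the optical axis (not along the pixel's ray), 0 where there is no reading.
- env.calibration(name): a dict with "intrinsics" (3x3 intrinsics, pixels), "position" and "orientation" of the camera in the world; the wrist camera has in their place "mount" (4x4, takes a point from camera to tool coordinates, whose origin is the TCP and whose axes are the flange's). Camera axes: x right, y up, looking along -z (the intrinsics and any distortion apply to the point x, -y, -z); pixel columns grow to the right and rows downward; lengths in m; the calibration is good to about 2 mm. The wrist camera is an equidistant fisheye: a pixel r from the principal point sees the ray r / f radians off the axis. A picture is of the moment at which its call begins: read the wrist's pose just before it. calibration takes no time and is no camera call.
- env.sign_off(): hands the job in, once; it reports no verdict.
Trained networks look in the newest picture that a camera, given by its name, has taken for a name from the list of things; names that differ only in an ending like _2 or _b are one class to them, and where a whole thing is asked for, a point or a joint stands for the part that bears it (a point fixed in the world has none). Each returns a list of dicts, best first, with "conf" (0 to 1); they miss things now and then, are a little off and sometimes report something else, mostly with a low value. They report only what shows in the picture. A call takes as long as a camera call. They do not tell look-alikes from the thing itself.
- env.cut_out(camera, query): "region" (420x560 bool, what is visible of it) and "uv" ([column, row] in pixels, amid what is visible of it).
The state is a dict: "time_s": time; "qpos": joint angles; "joint_velocities": joint speeds; "effort": joint torques, N m; "tool_pos": TCP position; "tool_rot": TCP orientation; "force": force on the tool from outside, world axes, zero at the start; "wrist_torque": the same for the moment, N m; "grip_width": finger opening in m.
Only numpy, scipy, OpenCV 4.12 (cv2) and the standard library are available. Lean on these libraries where they do the work, as an engineer would, in place of code of your own. Each camera call takes 0.05 s, during which the arm holds its last target. There are 200 camera calls.

## Working session

There is one attempt and no reset: what is moved stays moved. The work goes in short steps, Python scripts to look and compute and a tool call to move; the robot and the scene stay as the last step left them, time stands still between calls to the robot, and variables do not carry over. Pictures are saved under pics/ and viewed, about 8 in all and at most 12, crops included, and the job is handed in when it is done.

Besides the shell and the picture viewer there is one more tool, called after "Call:" as name(argument=value, ...) on one line, values as JSON. move_arm: Moves the arm, as the interface text tells. Its arguments: {"type":"object","properties":{"steps":{"type":"array"},"hand":{"type":"number"},"squeeze":{"type":"number"}},"required":["steps"]}

```bash
mkdir -p pics; ls; cat > h.py <<'E'
import numpy as np, cv2
from scipy.spatial.transform import Rotation as R
from cell import env
def save(n,p): cv2.imwrite('pics/'+n,cv2.cvtColor(p,cv2.COLOR_RGB2BGR))
def toolT(o):
    T=np.eye(4);T[:3,3]=o['tool_pos'];T[:3,:3]=R.from_euler('xyz',o['tool_rot'],degrees=True).as_matrix();return T
E
python3 - <<'E'
from h import *
for n in('top','scene'):
    p,d=env.read_camera(n);save(n+'0.png',p);c=env.calibration(n);print(n,c)
    np.savez(n+'0.npz',p=p,d=d)
    for q in('jar_mid','cap_grip','nest_floor'):
        for r in env.cut_out(n,q): print(n,q,round(r['conf'],2),r['uv'],r['region'].sum())
print(env.calibration('wrist'));print(env.get_obs())
E
```

```text
pics
top {'intrinsics': array([[501.25350229,   0.        , 282.2740738 ],
       [  0.        , 501.25350229, 204.14671175],
       [  0.        ,   0.        ,   1.        ]]), 'position': array([0.29222416, 0.01867362, 1.26860235]), 'orientation': array([ 1.07665856e+01,  1.99483646e-02, -8.97498688e+01])}
top jar_mid 0.71 [240.1, 169.8] 380
top jar_mid 0.63 [215.4, 257.9] 777
top jar_mid 0.6 [228.1, 216.5] 281
top cap_grip 0.61 [213.8, 208.4] 529
scene {'intrinsics': array([[544.64228584,   0.        , 263.98932144],
       [  0.        , 544.64228584, 216.56761359],
       [  0.        ,   0.        ,   1.        ]]), 'position': array([1.6125087 , 0.29287402, 0.78403541]), 'orientation': array([ 59.91817462,   1.48763843, 103.65773679])}
scene jar_mid 0.93 [305.7, 278.6] 706
scene jar_mid 0.79 [328.7, 256.4] 1029
scene jar_mid 0.7 [341.8, 218.4] 583
scene cap_grip 0.84 [329.2, 234.3] 461
scene nest_floor 0.81 [201.7, 245.9] 1014
scene nest_floor 0.39 [332.0, 255.6] 1012
{'intrinsics': array([[325.1922621 ,   0.        , 281.1405788 ],
       [  0.        , 325.1922621 , 204.026
[... 405 characters left out ...]
00]])}
{'time_s': 0.4, 'qpos': array([-75.45314477,  18.3981056 ,  -4.01762369,  83.11670336,
         1.29592552,  78.53910157,  -3.25785121]), 'joint_velocities': array([-0.02151943, -0.08485189, -0.01566474, -0.11291962, -0.03472849,
       -0.0603077 , -0.00479436]), 'effort': array([ 5.52420133e-04, -4.90453506e+01, -4.02162233e-01, -3.12293637e+01,
       -6.37094979e-02,  3.62363853e-02,  8.56601173e-05]), 'tool_pos': array([0.15438281, 0.63135401, 0.23043631]), 'tool_rot': array([-1.79991293e+02,  3.44422750e-03,  1.66265922e+02]), 'force': array([-0.94858133, -0.04540839,  0.04004586]), 'wrist_torque': array([ 0.0075525 ,  0.02139256, -0.0346602 ]), 'grip_width': 0.0872762651473061}
```

```bash
python3 - <<'E'
import numpy as np,cv2
for n in('top','scene'): print(np.load(n+'0.npz')['p'].shape)
a=np.load('top0.npz')['p'];b=np.load('scene0.npz')['p']
m=np.hstack([cv2.resize(a[60:360,60:460],(400,300)),cv2.resize(b[110:410,100:500],(400,300))])
big=np.vstack([m,np.hstack([cv2.resize(a[130:290,140:340],(400,300)),cv2.resize(b[180:330,240:440],(400,300),interpolation=cv2.INTER_CUBIC)])])
cv2.imwrite('pics/m0.png',big[:,:,::-1])
E
```

```text
(420, 560, 3)
(420, 560, 3)
```

View pics/m0.png

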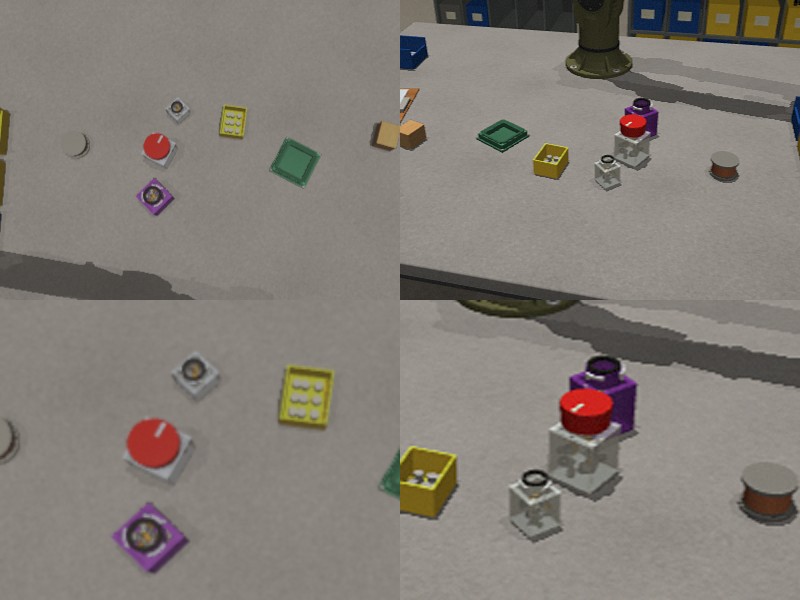

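The mosaic shows three jars (full-frame pixels in the top view):
- a small clear open jar at (238,168);
- a purple jar at (215,257), which has to be left alone;
- a larger clear jar with the red cap at (217,208).

The red-capped one fits the description: it isn't purple, it's the larger of the rest, and it is the only one with a cap. The enlarged crop confirms this. The nest is at (355,222), with the bin between them at (293,182).

```bash
cat >> h.py <<'E'
def pts(name,d,u,v):
    c=env.calibration(name);K=c['intrinsics']
    z=d[v,u];P=np.stack([(u-K[0,2])/K[0,0]*z,-(v-K[1,2])/K[1,1]*z,-z],-1)
    return P@R.from_euler('xyz',c['orientation'],degrees=True).as_matrix().T+c['position']
E
python3 - <<'E'
from h import *
for n in('top','scene'):
    f=np.load(n+'0.npz');p,d=f['p'],f['d'];h=cv2.cvtColor(p,cv2.COLOR_RGB2HSV)
    box=np.zeros(d.shape,bool); box[100:330,60:470]=1
    for nm,m in(('green',(h[...,0]>55)&(h[...,0]<90)&(h[...,1]>80)),('red',((h[...,0]<6)|(h[...,0]>174))&(h[...,1]>150))):
        v,u=np.where(m&box&(d>0));P=pts(n,d,u,v)
        print(n,nm,len(P),np.median(P,0),P.min(0),P.max(0))
        if nm=='green': r=cv2.minAreaRect(P[:,:2].astype(np.float32)*1000);print(r, np.percentile(P[:,2],[5,25,50,75,95]))
        else:
            Q=P[P[:,2]>np.percentile(P[:,2],60)-.004];print(cv2.minEnclosingCircle(Q[:,:2].astype(np.float32)*1000),np.percentile(P[:,2],[5,50,95]))
            w=(h[...,1]<90)&(p.min(-1)>150)
            k=cv2.convexHull(np.stack([u,v],1).astype(np.int32));M=np.zeros(d.shape,np.uint8);cv2.fillConvexPoly(M,k,1)
            v,u=np.where(w&(cv2.erode(M,np.ones((3,3)))>0));W=pts(n,d,u,v);print('stripe',len(W),W.mean(0),W.min(0),W.max(0))
E
```

```text
top green 1405 [ 0.48687042 -0.16385656  0.00747647] [ 0.4279368  -0.22351895 -0.00407412] [ 0.54773172 -0.10432069  0.02746358]
((487.18927001953125, -164.27488708496094), (97.19707489013672, 96.8304672241211), 62.52055358886719) [0.00073453 0.00381778 0.00747647 0.01847871 0.02311999]
top red 483 [0.50759348 0.17694818 0.10532061] [ 0.47916035  0.14540732 -0.00075068] [0.55156255 0.21482411 0.11221808]
((508.39056396484375, 176.21165466308594), 30.85031509399414) [0.1014926  0.10532061 0.10889939]
stripe 8 [0.52639062 0.16793429 0.10687082] [0.52011357 0.16500387 0.10169632] [0.53320077 0.17194362 0.11131029]
scene green 970 [ 0.49306765 -0.1651594   0.0107564 ] [ 0.04260251 -0.22997093 -0.00159443] [0.55612066 0.19772915 0.0945832 ]
((342.95989990234375, -96.78500366210938), (446.7841491699219, 414.4016418457031), 35.10292053222656) [0.00237704 0.00532928 0.0107564  0.01766973 0.02271059]
scene red 488 [0.5274437  0.17681112 0.10445311] [0.42031181 0.14456233 0.05321379] [0.54511163 0.20422609 0.11009321]
((512.0056762695312, 171.53335571289062), 34.276268005371094) [0.08144505 0.10445311 0.10780682]
stripe 10 [0.52690427 0.16567878 0.10631191] [0.51785217 0.16121891 0.10385809] [0.5339436  0.17131089 0.10903099]
```

Call:
move_arm(steps=[[[-0.226,-0.179,0],1.45],[[-0.226,-0.179,0],1.45],[[-0.226,-0.179,0],1.45],[[-0.226,-0.179,0],1.45],[[-0.226,-0.179,0],1.45],[[-0.226,-0.179,0],1.45],[[-0.226,-0.179,0],1.45],[[-0.226,-0.179,0],1.45],[[-0.452,-0.358,0],2.9],[[-0.452,-0.358,0],2.9],[[-0.452,-0.358,0],2.9],[[-0.452,-0.358,0],2.9],[[-0.452,-0.358,0],2.9],[[-0.452,-0.358,0],2.9],[[-0.452,-0.358,0],2.9],[[-0.452,-0.358,0],2.9],[[-0.452,-0.358,0],2.9],[[-0.452,-0.358,0],2.9]], hand=-1, squeeze=60)

```text
time_s: 2.65
tool_pos: [0.5084, 0.1764, 0.2307]
tool_rot: [-180.0, -0.0, 0.2]
force: [-0.0, 0.0, -0.0]
grip_width: 0.0865
```

```bash
cat >> h.py <<'E'
def wpts(T,d,u,v):
    c=env.calibration('wrist');K=c['intrinsics']
    x=(u-K[0,2])/K[0,0];y=(v-K[1,2])/K[1,1];r=np.hypot(x,y)+1e-9;t=np.tan(r)/r
    z=d[v,u];P=np.stack([x*t*z,-y*t*z,-z,np.ones_like(z)],-1)
    return (P@(T@c['mount']).T)[:,:3]
def local(T,p): return T[:3,:3].T@(np.asarray(p)-T[:3,3])
E
python3 - <<'E'
from h import *
o=env.get_obs();T=toolT(o);p,d=env.read_camera('wrist');np.savez('w1.npz',p=p,d=d,T=T);save('w1.png',p)
print(o['time_s'],o['tool_pos'],o['tool_rot'],o['qpos'],o['force'])
h=cv2.cvtColor(p,cv2.COLOR_RGB2HSV)
m=((h[...,0]<6)|(h[...,0]>174))&(h[...,1]>150)&(d>0)
v,u=np.where(m);P=wpts(T,d,u,v);print(len(P),np.percentile(P[:,2],[5,50,95]))
Q=P[P[:,2]>np.percentile(P[:,2],60)-.004];print(cv2.minEnclosingCircle(Q[:,:2].astype(np.float32)*1000),Q.mean(0))
M=np.zeros(d.shape,np.uint8);cv2.fillConvexPoly(M,cv2.convexHull(np.stack([u,v],1).astype(np.int32)),1)
v,u=np.where((h[...,1]<90)&(p.min(-1)>150)&(cv2.erode(M,np.ones((5,5)))>0));W=wpts(T,d,u,v);print('stripe',len(W),W.mean(0),W.min(0),W.max(0))
E
```

```text
2.65 [0.50840686 0.17640786 0.23066109] [-1.79986758e+02 -7.88798840e-03  2.45244820e-01] [ -48.24344075    4.57615552   27.9145506   100.04776907   -2.21706223
   75.90480303 -109.61952146] [-0.04216694  0.02719464 -0.04983846]
3981 [0.10483816 0.10641988 0.3408415 ]
((545.6265869140625, 178.5540313720703), 87.54582214355469) [0.51349788 0.17786476 0.1341572 ]
stripe 21356 [0.39872461 0.17773774 0.00273441] [ 0.23169932 -0.16046685 -0.00286788] [0.58907439 0.50873774 0.38487324]
```

View pics/w1.png

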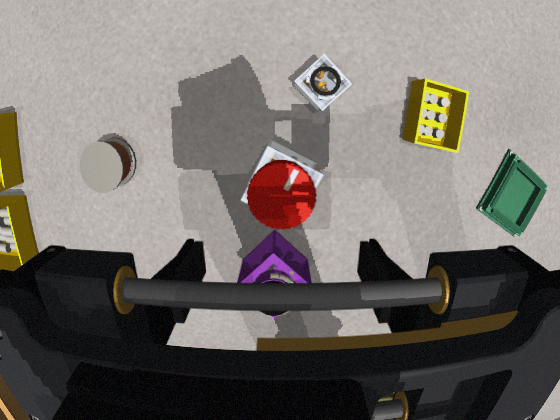

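The wrist view shows the red cap at (282,194) midway between the open fingers. The purple jar is behind it at (275,270), the small jar ahead at (322,80), the bin at (436,115) and the nest at (514,192). Jaws opening along world y are clear on both sides.

```bash
python3 - <<'E'
from h import *
f=np.load('w1.npz');p,d,T=f['p'],f['d'],f['T'];h=cv2.cvtColor(p,cv2.COLOR_RGB2HSV)
M=np.zeros(d.shape,bool);M[150:235,235:330]=1
m=((h[...,0]<6)|(h[...,0]>174))&(h[...,1]>150)&(d>0)&M
v,u=np.where(m);P=wpts(T,d,u,v);Q=P[(P[:,2]>.102)&(P[:,2]<.112)]
print(cv2.minEnclosingCircle(Q[:,:2].astype(np.float32)*1000),cv2.minAreaRect(Q[:,:2].astype(np.float32)*1000),np.median(Q[:,2]))
m2=M&(h[...,1]<110)&(p.min(-1)>140)
v,u=np.where(m2);W=wpts(T,d,u,v);W=W[(W[:,2]>.1)&(W[:,2]<.113)];c=np.array(cv2.minEnclosingCircle(Q[:,:2].astype(np.float32))[0])
print(len(W),W.mean(0),W.min(0),W.max(0)); dd=W[:,:2].mean(0)-c;print('yaw stripe',np.degrees(np.arctan2(dd[1],dd[0])),np.linalg.norm(dd))
# shoulder
v,u=np.where((d>0)); A=wpts(T,d,u,v); s=(np.abs(A[:,2]-.070)<.006)&(np.hypot(*(A[:,:2]-c).T)<.055);B=A[s];print('shoulder',len(B),cv2.minAreaRect(B[:,:2].astype(np.float32)*1000),np.median(B[:,2]))
g=(h[...,0]>50)&(h[...,0]<95)&(h[...,1]>80)&(d>0);g[:,:450]=0
v,u=np.where(g);G=wpts(T,d,u,v);print('nest',len(G),cv2.minAreaRect(G[:,:2].astype(np.float32)*1000),np.percentile(G[:,2],[5,50,95]))
q=(h[...,0]>135)&(h[...,0]<160)&(h[...,1]>100)&(d>0);v,u=np.where(q);G=wpts(T,d,u,v);G=G[G[:,2]<.12];print('purple',len(G),G.min(0),G.max(0))
E
```

```text
((510.43341064453125, 175.8952178955078), 31.279985427856445) ((510.823974609375, 176.22605895996094), (60.41172409057617, 61.81937026977539), 72.20585632324219) 0.10631397111635121
80 [0.52993198 0.1657468  0.10674034] [0.5229295  0.16159481 0.10476104] [0.5357833  0.16857831 0.10880386]
yaw stripe -27.495553968323726 0.021981491903335492
shoulder 650 ((510.35552978515625, 175.9224090576172), (61.61865234375, 62.342674255371094), 63.18235778808594) 0.07005656714420413
nest 4070 ((513.918212890625, -44.08760070800781), (358.3891906738281, 118.38031005859375), 78.39898681640625) [0.00388904 0.01572505 0.32952156]
purple 2363 [0.34940933 0.14161437 0.00092052] [0.43875783 0.22674721 0.09502952]
```

Call:
move_arm(steps=[[[0.002,0,0.03],0],[[0.002,0,0.06],0],[[0.002,0,0.09],0],[[0.002,0,0.115],0],[[0.002,0,0.13],0],[[0.002,0,0.138],0],[[0.002,0,0.1415],0],[[0.002,0,0.1415],0]])

```text
time_s: 3.7
tool_pos: [0.5109, 0.1765, 0.0896]
tool_rot: [-180.0, -0.0, 0.1]
force: [0.5, 0.1, 1.2]
grip_width: 0.0871
```

Call:
move_arm(steps=[[[0,0,0],0],[[0,0,0],0],[[0,0,0],0],[[0,0,0],0],[[0,0,0],0],[[0,0,0],0],[[0,0,0],0],[[0,0,0],0]], hand=1, squeeze=60)

```text
time_s: 4.7
tool_pos: [0.5106, 0.1763, 0.0893]
tool_rot: [-180.0, -0.0, 0.1]
force: [-0.4, -0.3, 2.8]
grip_width: 0.06
```

Call:
move_arm(steps=[[[0,0,-0.004],0],[[0,0,-0.012],0],[[0,0,-0.03],0],[[0,0,-0.05],0],[[0,0,-0.07],0],[[0,0,-0.085],0],[[0,0,-0.09],0],[[0,0,-0.09],0]])

```text
time_s: 5.7
tool_pos: [0.5104, 0.1763, 0.1792]
tool_rot: [-180.0, -0.0, 0.1]
force: [-0.1, 0.9, -3.5]
grip_width: 0.06
```

```bash
python3 - <<'E'
from h import *
o=env.get_obs();T=toolT(o);print(o['tool_pos'],o['force'],o['wrist_torque'],o['grip_width'])
p,d=env.read_camera('scene');save('s2.png',cv2.resize(p[150:330,150:430],(784,504),interpolation=cv2.INTER_CUBIC))
E
```

```text
[0.51043955 0.17632206 0.17921418] [-0.08299022  0.85761409 -3.48933087] [-0.04211731  0.2125808  -0.00470045] 0.060037714595652866
```

View pics/s2.png

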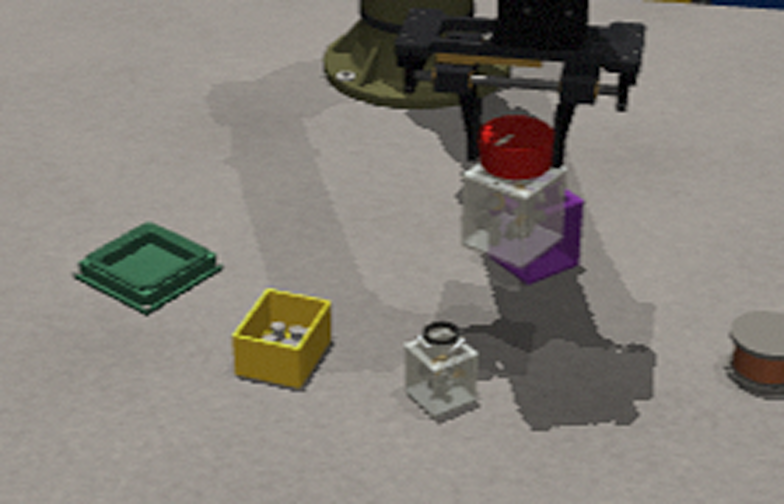

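The scene crop shows the jar hanging from the cap between the fingers at about (515,190), with the neighbours untouched. Next I'll move beside the nest for a close look.

Call:
move_arm(steps=[[[-0.003,0.02,0],0],[[-0.01,0.06,0],0],[[-0.016,0.105,0],0],[[-0.022,0.15,0],0],[[-0.029,0.195,0],0],[[-0.034,0.225,0],0],[[-0.035,0.236,0],0],[[-0.035,0.236,0],0],[[-0.035,0.236,0],0]])

```text
time_s: 6.88
tool_pos: [0.476, -0.0583, 0.1789]
tool_rot: [-180.0, 0.0, 0.2]
force: [0.2, 0.7, -3.7]
grip_width: 0.0604
```

```bash
python3 - <<'E'
from h import *
o=env.get_obs();T=toolT(o);p,d=env.read_camera('wrist');np.savez('w3.npz',p=p,d=d,T=T);save('w3.png',p)
print(o['tool_pos'],o['tool_rot'],o['force'],o['qpos'][6])
h=cv2.cvtColor(p,cv2.COLOR_RGB2HSV)
v,u=np.where((h[...,0]>50)&(h[...,0]<95)&(h[...,1]>80)&(d>0));G=wpts(T,d,u,v)
G=G[(G[:,2]<.04)&(np.hypot(G[:,0]-.487,G[:,1]+.164)<.09)]
print(len(G),cv2.minAreaRect(G[:,:2].astype(np.float32)*1000),np.percentile(G[:,2],[2,50,98]))
H=G[(G[:,2]>.016)&(G[:,2]<.022)];print('rim',len(H),cv2.minAreaRect(H[:,:2].astype(np.float32)*1000))
H=G[(G[:,2]>.002)&(G[:,2]<.009)&(np.hypot(G[:,0]-.487,G[:,1]+.164)<.047)];print('floor',len(H),cv2.minAreaRect(H[:,:2].astype(np.float32)*1000),np.median(H,0))
E
```

```text
[ 0.47600029 -0.05825131  0.17886289] [-1.79975809e+02  1.37360441e-02  2.25077539e-01] [ 0.16860659  0.65964121 -3.71624778] -86.75247943883791
7869 ((489.08709716796875, -163.09664916992188), (96.06429290771484, 99.82772064208984), 62.765777587890625) [0.00366236 0.00623245 0.02345342]
rim 2439 ((488.3697509765625, -164.86831665039062), (92.07655334472656, 91.43744659423828), 62.60163497924805)
floor 3572 ((484.4588623046875, -156.16323852539062), (82.22240447998047, 81.9748764038086), 62.49514389038086) [ 0.48763652 -0.16586093  0.00500161]
```

View pics/w3.png

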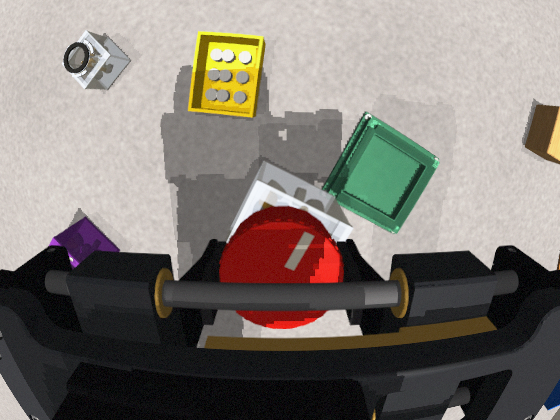

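The close view shows the nest whole at (383,172) and the held cap at (282,268), with the jar's shoulder below it. I'll measure the held jar's offset and yaw.

```bash
python3 - <<'E'
from h import *
f=np.load('w3.npz');p,d,T=f['p'],f['d'],f['T'];h=cv2.cvtColor(p,cv2.COLOR_RGB2HSV)
M=np.zeros(d.shape,bool);M[200:265,215:350]=1
v,u=np.where(((h[...,0]<6)|(h[...,0]>174))&(h[...,1]>150)&(d>0));P=wpts(T,d,u,v);P=P[np.hypot(P[:,0]-T[0,3],P[:,1]-T[1,3])<.05]
Q=P[P[:,2]>np.percentile(P[:,2],50)-.005];print(cv2.minEnclosingCircle(Q[:,:2].astype(np.float32)*1000),np.median(Q[:,2]))
v,u=np.where(d>0);A=wpts(T,d,u,v);zs=.0700+T[2,3]-.0893;r=np.hypot(A[:,0]-T[0,3],A[:,1]-T[1,3])
s=(abs(A[:,2]-zs)<.006)&(r<.05)&(A[:,0]>T[0,3]+.012);B=A[s]
print(zs,len(B),cv2.minAreaRect(B[:,:2].astype(np.float32)*1000),cv2.boxPoints(cv2.minAreaRect(B[:,:2].astype(np.float32)*1000)))
# level: plane fit
X=np.c_[B[:,:2]-T[:2,3],np.ones(len(B))];k=np.linalg.lstsq(X,B[:,2],rcond=None)[0];print('plane',k)
m2=(h[...,1]<110)&(p.min(-1)>120);m2[:230]=0;m2[275:]=0;m2[:,:270]=0;m2[:,320:]=0
v,u=np.where(m2);W=wpts(T,d,u,v);W=W[abs(W[:,2]-.196)<.01];x=W[:,:2]-W[:,:2].mean(0);w=np.linalg.svd(x,full_matrices=False)[2][0];print('stripe',len(W),W.mean(0),np.degrees(np.arctan2(w[1],w[0])))
E
```

```text
((488.13519287109375, -57.290061950683594), 43.37469482421875) 0.1957788205181202
0.15956288734910234 1776 ((502.6367492675781, -65.03666687011719), (69.90501403808594, 29.169700622558594), 89.94480895996094) [[ 488.01825   -99.97511 ]
 [ 517.1879   -100.003204]
 [ 517.25525   -30.09822 ]
 [ 488.08557   -30.07013 ]]
plane [-0.02999411  0.01763692  0.16001378]
stripe 61 [ 0.49422499 -0.06788435  0.19635127] 127.98415566816365
```

Call:
move_arm(steps=[[[0.002,0.02,0],0],[[0.007,0.055,0],0],[[0.01,0.085,0],0],[[0.012,0.101,0],0],[[0.0125,0.1065,0],0],[[0.0125,0.1065,0.015],0],[[0.0125,0.1065,0.035],0],[[0.0125,0.1065,0.05],0],[[0.0125,0.1065,0.057],0],[[0.0125,0.1065,0.061],0],[[0.0125,0.1065,0.061],0]])

```text
time_s: 8.3
tool_pos: [0.4887, -0.1662, 0.1182]
tool_rot: [-180.0, -0.0, 0.1]
force: [-1.1, 0.0, -3.1]
grip_width: 0.0603
```

Call:
move_arm(steps=[[[0,0,0.003],0],[[0,0,0.006],0],[[0,0,0.009],0],[[0,0,0.012],0],[[0,0,0.014],0],[[0,0,0.016],0],[[0,0,0.018],0],[[0,0,0.018],0]])

```text
time_s: 9.3
tool_pos: [0.4885, -0.1662, 0.0999]
tool_rot: [-180.0, 0.0, 0.1]
force: [-0.3, -0.4, -4.0]
grip_width: 0.0605
```

Call:
move_arm(steps=[[[0,0,0.002],0],[[0,0,0.004],0],[[0,0,0.005],0],[[0,0,0.006],0],[[0,0,0.0065],0],[[0,0,0.0065],0],[[0,0,0.0065],0]])

```text
time_s: 10.18
tool_pos: [0.4888, -0.1663, 0.0943]
tool_rot: [-180.0, -0.0, 0.1]
force: [-2.4, 0.7, 5.6]
grip_width: 0.0608
```

Call:
move_arm(steps=[[[0,0,0],-0.08],[[0,0,0],-0.16],[[0,0,0],-0.26],[[0,0,0],-0.36],[[0,0,0],-0.46],[[0,0,0],-0.56],[[0,0,0],-0.66],[[0,0,0],-0.75],[[0,0,0],-0.8],[[0,0,0],-0.8]])

```text
time_s: 11.42
tool_pos: [0.4897, -0.1664, 0.0944]
tool_rot: [179.9, -0.1, 45.9]
force: [-0.1, 0.5, 4.1]
grip_width: 0.0601
```

```bash
python3 - <<'E'
from h import *
o=env.get_obs();T=toolT(o);p,d=env.read_camera('wrist');np.savez('w4.npz',p=p,d=d,T=T);save('w4.png',p)
print(o['tool_pos'],o['tool_rot'],o['force'],o['wrist_torque'],o['qpos'],o['grip_width'])
E
```

```text
[ 0.48969966 -0.16639489  0.09435535] [ 1.79892550e+02 -9.50159061e-02  4.59049777e+01] [-0.12351825  0.52834466  4.13216127] [ 0.00240269  0.11397318 -0.03015369] [-21.15995841  10.08793515  40.45549496 112.46487597  -7.59462533
  59.90652926 -21.43076097] 0.06009265855404541
```

View pics/w4.png

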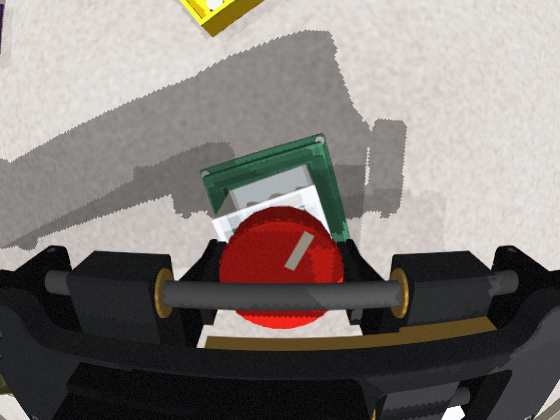

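The wrist view shows the stripe at (299,251), the same place in the gripper frame as before, so the cap hasn't slipped. The jar's shoulder edge, (213,215) to (318,185), is still about parallel to the nest rim, (205,172) to (322,137). I'll check the jar's yaw in numbers.

```bash
python3 - <<'E'
from h import *
f=np.load('w4.npz');p,d,T=f['p'],f['d'],f['T']
def ray(T,u,v,z):
    c=env.calibration('wrist');K=c['intrinsics'];x=(u-K[0,2])/K[0,0];y=(v-K[1,2])/K[1,1];r=np.hypot(x,y);M=T@c['mount']
    D=M[:3,:3]@np.array([x/r*np.sin(r),-y/r*np.sin(r),-np.cos(r)]);o=M[:3,3];return o+D*(z-o[2])/D[2]
# whitish shoulder pixels: front edge by first-white per column
g=p.min(-1).astype(int);P=[]
for u in range(235,310,3):
    col=g[170:235,u];s=np.diff(col.astype(float));k=170+int(np.argmax(s));P.append((u,k,ray(T,u,k,.075)))
X=np.array([q[2] for q in P])[:,:2]
print([(q[0],q[1]) for q in P])
l=cv2.fitLine(X.astype(np.float32),cv2.DIST_HUBER,0,.01,.01).ravel();print('jar edge',np.degrees(np.arctan2(l[1],l[0])))
P=[]
h=cv2.cvtColor(p,cv2.COLOR_RGB2HSV);gm=(h[...,0]>50)&(h[...,0]<95)&(h[...,1]>80)
for u in range(215,318,4): P.append(ray(T,u,100+int(np.argmax(gm[100:,u])),.0186))
l=cv2.fitLine(np.array(P)[:,:2].astype(np.float32),cv2.DIST_HUBER,0,.01,.01).ravel();print('nest edge',np.degrees(np.arctan2(l[1],l[0])))
E
```

```text
[(235, 211), (238, 187), (241, 186), (244, 184), (247, 206), (250, 205), (253, 204), (256, 203), (259, 179), (262, 178), (265, 177), (268, 176), (271, 198), (274, 197), (277, 196), (280, 195), (283, 194), (286, 170), (289, 192), (292, 191), (295, 190), (298, 189), (301, 188), (304, 187), (307, 186)]
jar edge -31.162836
nest edge -27.53873
```

Either way the jar's slack is at most ±0.09 rad, so a total turn of 1.26 rad leaves 1.17 to 1.26 rad relative to the jar, well inside the release window.

Call:
move_arm(steps=[[[0,0,0],-0.08],[[0,0,0],-0.16],[[0,0,0],-0.24],[[0,0,0],-0.32],[[0,0,0],-0.4],[[0,0,0],-0.46],[[0,0,0],-0.46],[[0,0,0],-0.46]])

```text
time_s: 12.48
tool_pos: [0.49, -0.1664, 0.0952]
tool_rot: [179.8, -0.1, 72.3]
force: [-1.4, 1.4, 11.5]
grip_width: 0.0602
```

```bash
python3 - <<'E'
from h import *
o=env.get_obs();T=toolT(o);p,d=env.read_camera('wrist');np.savez('w5.npz',p=p,d=d,T=T);save('w5.png',p)
print(o['time_s'],o['tool_pos'],o['tool_rot'],o['force'],o['wrist_torque'],o['grip_width'])
E
```

```text
12.475 [ 0.49004784 -0.16641116  0.09522467] [ 1.79834910e+02 -5.24413877e-02  7.22677781e+01] [-1.38868708  1.43827658 11.53600507] [0.09446849 0.51913317 0.02448303] 0.06016285925591675
```

View pics/w5.png

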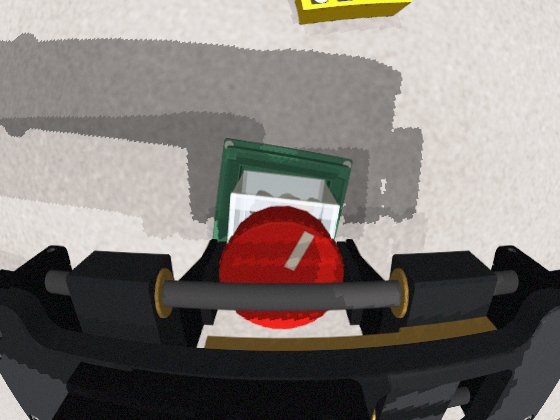

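The cap is free: the seal now pushes up with about 11 N, and the tool rose 0.8 mm. In the picture the jar is still in the nest at (285,200), and the stripe hasn't moved relative to the gripper. Lifting straight up now.

Call:
move_arm(steps=[[[0,0,-0.002],0],[[0,0,-0.004],0],[[0,0,-0.007],0],[[0,0,-0.011],0],[[0,0,-0.016],0],[[0,0,-0.022],0],[[0,0,-0.028],0],[[0,0,-0.033],0],[[0,0,-0.036],0],[[0,0,-0.036],0],[[0,0,-0.036],0]])

```text
time_s: 13.9
tool_pos: [0.4884, -0.1662, 0.1294]
tool_rot: [-180.0, -0.0, 72.3]
force: [0.2, -0.6, -0.5]
grip_width: 0.0602
```

```bash
python3 - <<'E'
from h import *
o=env.get_obs();T=toolT(o);print(o['time_s'],o['tool_pos'],o['tool_rot'],o['force'],o['wrist_torque'],o['grip_width'])
p,d=env.read_camera('scene');p2,_=env.read_camera('wrist')
save('s6.png',np.hstack([cv2.resize(p[170:300,150:280],(420,420),interpolation=cv2.INTER_CUBIC),p2[70:350,100:460].copy() if 0 else cv2.resize(p2[60:350],(380,420))]))
E
```

```text
13.9 [ 0.48844745 -0.16616813  0.1293954 ] [-1.79985052e+02 -1.56153202e-03  7.22976165e+01] [ 0.23034653 -0.63280985 -0.49442429] [-0.16007343  0.05462617 -0.02533018] 0.060249700469171
```

View pics/s6.png

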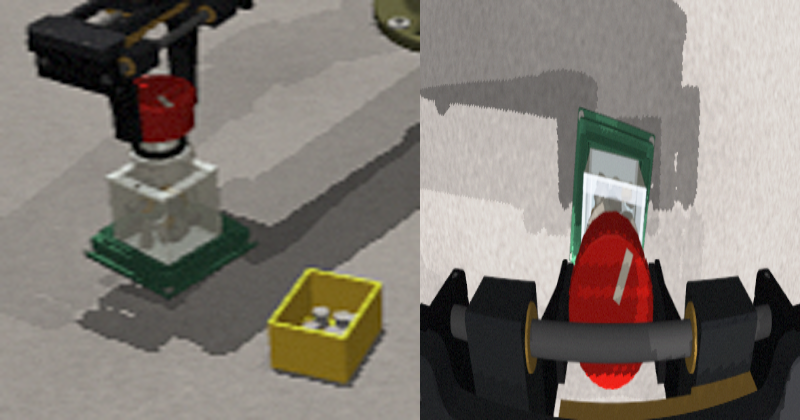

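```bash
python3 - <<'E'
from h import *
o=env.get_obs();T=toolT(o);p,d=env.read_camera('wrist');h=cv2.cvtColor(p,cv2.COLOR_RGB2HSV)
v,u=np.where(((h[...,0]<6)|(h[...,0]>174))&(h[...,1]>150)&(d>0));P=wpts(T,d,u,v)
r=np.hypot(P[:,0]-T[0,3],P[:,1]-T[1,3]);P=P[(r<.025)&(P[:,2]>.13)&(P[:,2]<.165)]
k=np.linalg.lstsq(np.c_[P[:,:2]-T[:2,3],np.ones(len(P))],P[:,2],rcond=None)[0];print(len(P),'top z',k[2],'tilt deg',np.degrees(np.hypot(*k[:2])))
v,u=np.where(d>0);A=wpts(T,d,u,v);r=np.hypot(A[:,0]-.488,A[:,1]+.165);s=A[(r<.043)&(r>.025)&(abs(A[:,2]-.075)<.008)];print('shoulder z',len(s),np.median(s[:,2]))
if np.degrees(np.hypot(*k[:2]))<6: env.sign_off();print('signed')
E
```

```text
4196 top z 0.14623286358390683 tilt deg 0.08794345259773202
shoulder z 1813 0.07493826498560499
the job is handed in; nothing more can be done
signed
```

The job is done and handed in at about 14 s of the 51 s limit, with the gripper still holding the cap above the open jar.

I took the larger clear jar by its red cap and seated it in the green nest. I turned the cap about 1.26 rad anticlockwise until the seal's push showed it was free, then lifted it straight up.

Last checks:
- **Cap:** it hangs level (tilt 0.1°) with its top at z = 0.146 m. Its lower edge is about 23 mm above the mouth. The wrist force is only about 0.5 N, the cap's own weight.
- **Jar:** it stayed fully seated in the nest. Its shoulder is at z = 0.075 m, exactly the expected seated height.
- **Other things:** I moved nothing else. The bin looked undisturbed in the last picture. The purple jar, small jar and spool were last seen right after the lift-off, and the carton was not checked again.
- **Disagreement:** one rough edge fit put the jar about 3.6° off the nest partway through unscrewing. That fit was noisy and within the nest's play, so the cap still ended between about 1.17 and 1.26 rad, inside the release window.

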